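# Refit the bayonet fuel cap

### The job

Pick up the black fuel cap from the bench and lock it on the red mower tank: find where its two lugs drop into the slots of the filler neck, push it in against the spring, twist it clockwise to the stop so that it clicks up into its locked position, and let go. Be gentle with the neck, never forcing it with more than about 6 kg, pushing or twisting, and leave the other things on the bench where they are.

Things in the scene. Friction and masses are not known exactly. Their poses are not given: they have to be found in the camera images.
- cap: Loose black fuel cap, upright on the bench, 48.5 mm high, about 120 g. Origin: centre of its underside, z up. Grey plug 40 mm across, z 0 to 14.5; at its foot two steel lugs along +x and -x, 9 mm wide (y), z 0 to 5, reaching 25.8 mm from the axis; flange 68 mm across, z 14.5 to 22.5. Same after a half turn.
- cap_bar (a point): Middle of the cap's grip bar, on its axis 36 mm above its underside. The bar is black with a yellow stripe on top, 50 mm long along x (in line with the lugs), 14 mm wide along y, from the flange up to 48.5 mm. Grip it across y.
- tank: Red mower fuel tank on a wooden cradle, fixed to the bench, 190 x 150 mm (x, y), top at z 101 mm. Origin: centre of its underside on the bench, z up. A steel filler neck 68 mm across stands in the middle of its top; it is held very stiffly and is not meant to turn. The cap must press on tank and neck with less than 60 N in all, at the stop too (60 N is about 1.2 N m of twist; turning takes 0.1).
- mouth (a point): Centre of the neck's mouth, level with the rim, 125 mm over the bench; axes as the tank's. Bore 42 mm; two facing slots, 11.6 mm wide, pass the lugs. The line of the slots lies within 0.35 rad either way of the tank's x: it varies and is NOT reported; feel or look for it. Off the slots the lugs stand on the rim; within about 0.05 rad of them the cap goes down.
- strainer (a joint): Sprung brass disc in the bore that pushes the plug up: m it is pressed down, 0 at rest with its top 3 mm below the rim. It resists with 3 N at first and 0.5 N more per mm. The lugs clear the ridge beside the slots from 9 mm (plug's underside 12 mm below the rim); at 11.5 mm the flange hits the rim, hard.
- locked (a point): Where the centre of the cap's underside rests when locked, 9 mm below the rim. To lock: hold the cap pressed 12 to 14.5 mm below the rim, turn it clockwise seen from above 0.87 rad (50 degrees, some 4 degrees of play) from the slots, under the ridge, to a solid stop; let up, and the spring lifts it 3 mm into a recess. The other way is blocked.
- tape: Bystander: roll of blue tape lying flat, 90 mm across, 25 mm high. Origin: centre of its underside.
- screwdriver: Bystander: orange screwdriver lying on the bench, about 200 mm long along x. Origin: underside, near its middle.
- oil: Bystander: yellow bottle with black cap, 60 mm across, 150 mm high. Origin: centre of its underside.
- mug: Bystander: white mug, 80 mm across, 90 mm high, with a handle. Origin: centre of its underside.
Things that resemble listed ones, but are neither listed nor needed, are in the scene too. Of the things that look like the cap, take the one that is nearest to the robot's base at the start.

How it is judged:
By the outcome, as a careful person would: the job done as asked, in the order asked, and still so for the second after the job is handed in, with the robot touching nothing.
It also fails if it takes over 61 s, if anything falls off the work surface, if the arm or the gripper's body presses on something with over 40 N, if the wrist force passes 120 N, or if a joint passes its speed limit or range.

### The arm

A 6-joint arm with a two-finger parallel gripper is mounted at the origin on the work surface. World frame = base frame: x ahead of the robot, y to its left, z up, the work surface at z = 0. Lengths are in mm, angles in rad, forces in N, time in s.
With the tool pointing down it reaches from about 350 to 725 mm from the base axis. Payload 4.3 kg.
Tool frame: the origin (TCP) lies at the very end of the fingers, on their centre line; the grasp point (between the pads) lies 19 mm behind it; z points along the fingers, y is the line along which they close (so a half turn about z gives the same grasp; the last joint's range is limited). The gripper opens to 85 mm and grips with 20 to 120 N. Pads are 22 mm wide; open, the fingers measure 114 mm over their backs; the gripper's body (76 mm by 85 mm) begins 54 mm behind the grasp point. The pads swing forward as they close: fully open they stand 13 mm farther back than shut.
Start: joints at [-1.289, 0.377, 0.081, 1.274, 0, 1.46], TCP at [219.579, -531.462, 231.329] pointing down, gripper open.
Joint ranges: [-2.72, 2.72], [-0.84, 1.66], [-1.02, 1.22], [-1.77, 2.12], [-1.37, 1.28], [-3.14, 3.14]. Speed limits (rad/s): [2.57, 2.57, 3.14, 3.14, 3.14, 3.14].

### API

Orientations are given as a 3x3 rotation matrix whose columns are the frame's x, y, z axes.
In Python, from plant import observe, eyes, order gives the robot as it stands.
- The arm moves only by the tool send_rows, never from a script. Its argument "series" is a list that holds one entry, the list of rows, each a list of 7 numbers: the turn, a rotation vector about the tool's x, y, z in rad, then the shift along the tool's x, y, z in cm, then the finger opening in cm, from 0 to 8.54. In form: [[[rx, ry, rz, x, y, z, grip], ...]]. A call has 1 to 8 rows; each row is the pose to reach, as a shift and turn from the pose commanded when the call began, along the tool's axes at that moment; what a row does not reach only later rows make up. A row lasts 1/10 s, in which the tool goes at most 50 mm and 8.59 degrees, less where a joint would pass 70% of its speed; a pose out of reach is approached as far as the arm can. A call with a gripper value outside its range is refused whole. The fingers move at their own pace and stop on an object; the grip force is fixed at half the most. Time passes only in rows, so rows that repeat a pose let the fingers close. It gives the time, the measured TCP pose, the force, the opening and the grip force at its end, in the units of the state.
- observe(): the state, without advancing time (a new reading comes with each control period).
- eyes.capture(name): name is "side" or "top"; returns a dict with "frame" (420x560x3 uint8, red, green, blue), "vfov" (degrees; the focal length in pixels is half the picture's height over the tangent of half this angle, whatever the lens; pixels are square), "cx", "cy" (the principal point, pixels), "rvec" (rotation vector, rad) and "tvec" (3), from world to camera coordinates, as OpenCV has them. Camera axes: x right, y down, z forward; pixel columns grow to the right and rows downward; lengths in mm; the calibration is good to about 2 mm. A picture is of the moment at which its call begins. There is no depth.
- order.hand_in(): hands the job in; it is judged then, once.
The state is a dict: "time": time; "qpos": joint angles; "joint_vel": joint speeds; "joint_efforts": joint torques, N m; "position": TCP position; "ee_rot": TCP orientation; "force": force on the tool from outside, world axes, zero at the start; "torque": the same for the moment, N m; "width": opening from 0.0 (shut) to 1.0 (fully open); "grasp_force": force on a finger pad.
Only numpy, scipy, OpenCV 4.12 (cv2) and the standard library are available. Lean on these libraries where they do the work, as an engineer would, in place of code of your own. Each camera call takes 0.05 s, during which the arm holds its last target. There are 200 camera calls.

## Working session

There is one attempt and no reset: what is moved stays moved. The work goes in short steps, Python scripts to look and compute and a tool call to move; the robot and the scene stay as the last step left them, time stands still between calls to the robot, and variables do not carry over. Pictures are saved under pics/ and viewed, at most 10 in all, crops included, and the job is handed in when it is done.

Besides the shell and the picture viewer there is one more tool, called after "Emit:" by a JSON object that holds its "op" and its "data", one argument or row to a line. send_rows: Moves the arm, as the interface text tells. Its arguments: {"type":"object","properties":{"series":{"type":"array"}},"required":["series"]}

```bash
mkdir -p pics; ls; cat > h.py <<'E'
import numpy as np, cv2
from plant import observe, eyes, order
def cam(name):
    c=eyes.capture(name); f=210/np.tan(np.radians(c["vfov"])/2)
    R=cv2.Rodrigues(np.array(c["rvec"],float))[0]; t=np.array(c["tvec"],float).ravel()
    return dict(img=c["frame"],f=f,cx=c["cx"],cy=c["cy"],R=R,t=t)
def ray(c,u,v):
    d=c["R"].T@np.array([(u-c["cx"])/c["f"],(v-c["cy"])/c["f"],1.]); return -c["R"].T@c["t"], d
def onz(c,u,v,z):
    o,d=ray(c,u,v); return o+d*(z-o[2])/d[2]
def proj(c,p):
    q=c["R"]@np.array(p,float)+c["t"]; return q[:2]/q[2]*c["f"]+[c["cx"],c["cy"]]
def save(c,fn,box=None,s=1):
    im=c["img"][:,:,::-1]
    if box: im=im[box[1]:box[3],box[0]:box[2]]
    cv2.imwrite("pics/"+fn,cv2.resize(im,None,fx=s,fy=s,interpolation=cv2.INTER_CUBIC))
E
python3 - <<'E'
from h import *
import pickle
for n in("top","side"):
    c=cam(n); save(c,n+"0.png"); pickle.dump(c,open(n+"0.pkl","wb")); print(n,c["f"],c["cx"],c["cy"],ray(c,0,0)[0],c["R"].round(3).tolist())
s=observe(); print(s["time"],s["ee_rot"],s["force"],s["width"])
E
```

```text
pics
top 402.86014982443294 279.06172253077716 211.175495778579 [ 428.94282249   11.40018476 1056.93329066] [[0.015, -1.0, -0.0], [-0.985, -0.015, -0.173], [0.173, 0.003, -0.985]]
side 537.3243150664399 281.34954934963025 210.81679594547367 [-198.65673655  704.38107896 1031.63952955] [[-0.672, -0.74, -0.014], [-0.486, 0.456, -0.745], [0.558, -0.494, -0.667]]
0.1 [[ 9.24230796e-01  3.81833959e-01 -5.13740181e-04]
 [ 3.81834263e-01 -9.24229228e-01  1.71162406e-03]
 [ 1.78742501e-04 -1.77809927e-03 -9.99998403e-01]] [-0.28394336 -0.12024274  0.05239575] 1.0005125318488235
```

View pics/top0.png

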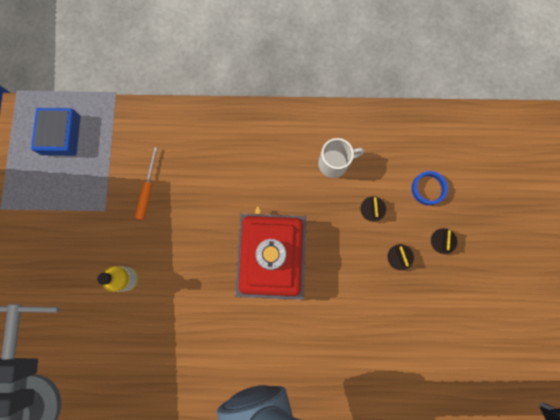

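View pics/side0.png

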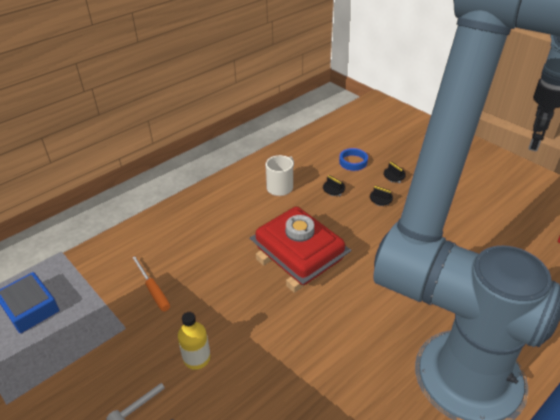

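The top view shows three black caps with yellow stripes at (373,208), (400,257) and (445,240). The tank neck is at (271,254), the tape at (430,188), the mug at (337,157), and the oil bottle and screwdriver are on the left. I'll measure the cap distances and the neck next.

```bash
python3 - <<'E'
from h import *
import pickle
for n in("top","side"):
    c=pickle.load(open(n+"0.pkl","rb")); hsv=cv2.cvtColor(c["img"],cv2.COLOR_RGB2HSV)
    m=cv2.inRange(hsv,(20,130,120),(35,255,255))
    k,_,st,ce=cv2.connectedComponentsWithStats(m)
    for i in range(1,k):
        if st[i,4]<15: continue
        p=onz(c,*ce[i],48.5); 
        ys,xs=np.where(_==i); P=np.array([onz(c,x,y,48.5)[:2] for x,y in zip(xs,ys)])
        w,v=np.linalg.eigh(np.cov(P.T)); a=v[:,1]
        print(n,st[i],ce[i].round(1),p.round(1),"r",np.hypot(p[0],p[1]).round(1),"ang",np.arctan2(a[1],a[0]).round(3),np.ptp(P@a).round(1))
    m=cv2.inRange(hsv,(0,150,60),(8,255,255))|cv2.inRange(hsv,(172,150,60),(180,255,255))
    k,L,st,ce=cv2.connectedComponentsWithStats(m); i=1+np.argmax(st[1:,4])
    ct=max(cv2.findContours((L==i).astype(np.uint8),cv2.RETR_EXTERNAL,cv2.CHAIN_APPROX_NONE)[0],key=cv2.contourArea)
    b=cv2.minAreaRect(np.array([onz(c,*q[0],101)[:2] for q in ct],np.float32)); print("red",b)
    # hole of red = neck
    fill=np.zeros_like(m); cv2.drawContours(fill,[ct],-1,255,-1); hole=fill&~m
    k,L,st,ce=cv2.connectedComponentsWithStats(hole); i=1+np.argmax(st[1:,4]); print(st[i],ce[i],onz(c,*ce[i],125).round(1))
    x,y=ce[i].astype(int); save(c,n+"n.png",(x-30,y-25,x+30,y+25),10)
c=pickle.load(open("top0.pkl","rb")); save(c,"caps.png",(350,170,470,290),5)
E
```

```text
top [374 197   4  20  59] [375.5 206.5] [ 622.1 -231.3   48.5] r 663.7 ang -3.081 49.4
top [447 230   4  20  59] [448.4 239.3] [ 540.9 -411.9   48.5] r 679.9 ang 3.003 49.0
top [400 246   9  20  68] [403.7 255.8] [ 498.  -298.2   48.5] r 580.4 ang -2.827 50.2
top [103 266  25  26 425] [116.2 278.8] [430.8 413.8  48.5] r 597.3 ang -3.073 62.0
red ((491.9515380859375, 32.36157989501953), (144.28274536132812, 182.6928253173828), 88.29520416259766)
[255 238  32  32 800] [270.57125 253.88625] [492.6  32.1 125. ]
side [390 162  12   9  32] [395.6 165.7] [ 540.1 -413.    48.5] r 679.9 ang 3.009 48.4
side [328 176  13   7  31] [334.3 178.9] [ 622.4 -232.4   48.5] r 664.4 ang -3.083 43.8
side [374 186  17   6  37] [381.7 188.6] [ 498.7 -298.9   48.5] r 581.4 ang -2.818 48.5
side [178 322  29  29 641] [192.1 336.5] [453.2 394.2  48.5] r 600.7 ang 2.763 73.1
side [185 357  25  13  88] [198.1 365.3] [385.9 426.3  48.5] r 575.0 ang 1.144 50.8
red ((474.41851806640625, 51.70055389404297), (160.3927459716797, 199.07794189453125), 88.28119659423828)
[285 214  30  28 698] [299.44842407 227.54584527] [484.9  41.1 125. ]
```

View pics/topn.png

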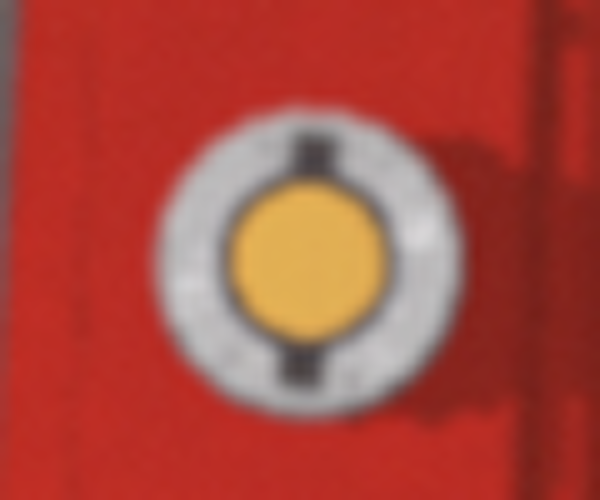

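View pics/caps.png

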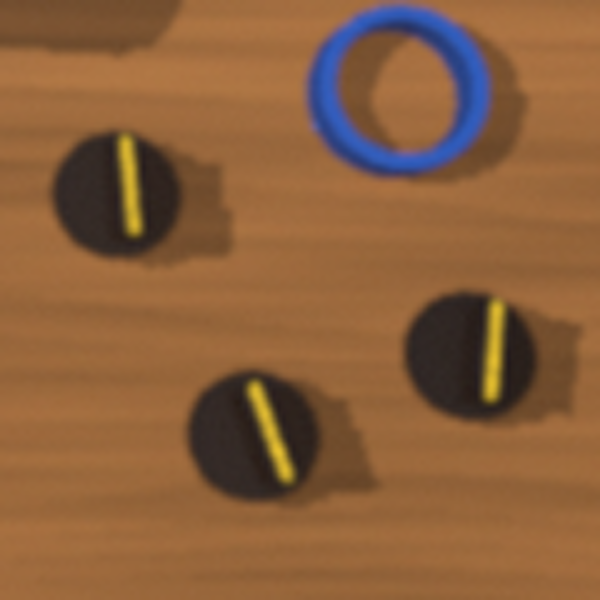

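View pics/siden.png

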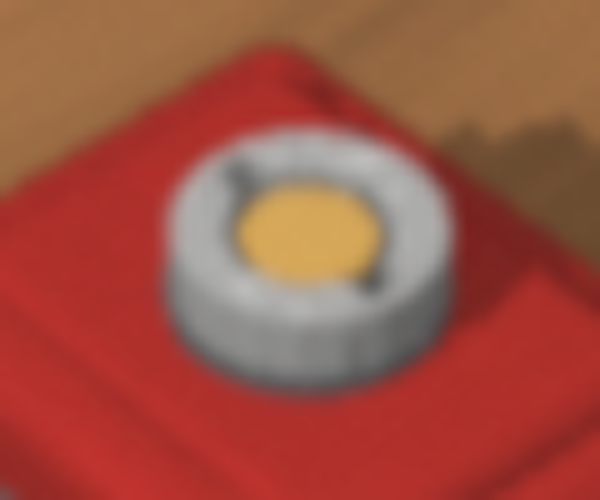

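The crops show the nearest cap, at (400,257) and r≈581 mm, clear of its neighbours (the others are at 664 and 680). The neck's two dark slots are at about (271.5,243.5) and (270,264.5) in the top view. I'll take cap (400,257) and compute the neck and slot line, plus the moves to the cap.

```bash
python3 - <<'E'
from h import *
import pickle
from scipy.spatial.transform import Rotation as Ro
for n in("top","side"):
    c=pickle.load(open(n+"0.pkl","rb")); x0,y0=(271,254) if n=="top" else (299,226)
    S=8;x1,y1=x0-24,y0-24
    cr=cv2.resize(c["img"][y1:y1+48,x1:x1+48],None,fx=S,fy=S,interpolation=cv2.INTER_CUBIC)
    hsv=cv2.cvtColor(cr,cv2.COLOR_RGB2HSV)
    W=lambda u,v,z:onz(c,x1+(u+.5)/S-.5,y1+(v+.5)/S-.5,z)[:2]
    orange=cv2.inRange(hsv,(12,100,120),(28,255,255))
    k,L,st,ce=cv2.connectedComponentsWithStats(orange); i=1+np.argmax(st[1:,4])
    ct=max(cv2.findContours((L==i).astype(np.uint8),0,1)[0],key=cv2.contourArea)[:,0]
    (a,r)=cv2.minEnclosingCircle(np.array([W(*q,122) for q in ct],np.float32)); print(n,"disc",a,r)
    grey=cv2.inRange(hsv,(0,0,130 if n=="top" else 140),(180,70,255))
    ct=max(cv2.findContours(grey,0,1)[0],key=cv2.contourArea)[:,0]
    P=np.array([W(*q,125) for q in ct],np.float32)
    print("rim",cv2.fitEllipse(P))
    dark=cv2.inRange(hsv,(0,0,0),(180,90,110))
    k,L,st,ce=cv2.connectedComponentsWithStats(dark)
    for i in range(1,k):
        if st[i,4]>100: print(st[i],[x1+(ce[i][0]+.5)/S-.5,y1+(ce[i][1]+.5)/S-.5],W(*ce[i],125))
    # radial profile at r=25.. darkness vs angle about rim centre
    cen=np.array([492.5,32.1]) 
    g=cv2.cvtColor(c["img"],cv2.COLOR_RGB2GRAY).astype(np.float32)
    for dd in(0,np.pi):
        A=np.linspace(-.6,.6,121); prof=[]
        for t in A:
            v=[]
            for r in(23.5,24.5,25.5):
                p=proj(c,[cen[0]+r*np.cos(t+dd),cen[1]+r*np.sin(t+dd),125]); v.append(cv2.getRectSubPix(g,(1,1),tuple(map(float,p)))[0,0])
            prof.append(np.mean(v))
        prof=np.array(prof); w=np.clip(prof.max()*.8-prof,0,None); t0=A[w>0]; print("slot",dd,(A*w).sum()/w.sum(), prof.min())
s=observe(); R=np.array(s["ee_rot"]); p=np.array(s["position"]); q=s["qpos"]; print(p,q)
for psi in(.32+np.pi/2,.32-np.pi/2):
  y=np.array([np.cos(psi),np.sin(psi),0]); z=np.array([0,0,-1.]); T=np.c_[np.cross(y,z),y,z]
  print("rv",Ro.from_matrix(R.T@T).as_rotvec().round(3),"shift cm",(R.T@(np.array([498.3,-298.5,100])-p)/10).round(2),)
E
```

```text
top disc (493.43756103515625, 32.95923614501953) 18.98687171936035
rim ((492.6681213378906, 32.159053802490234), (68.85151672363281, 69.8877944946289), 30.061159133911133)
[177  93  35  34 954] [np.float64(270.93422431865827), np.float64(243.3930817610063)] [516.84745574  31.67574242]
[168 258  36  34 957] [np.float64(269.6777037617555), np.float64(263.81380616509927)] [469.86546002  33.69437977]
slot 0 -0.014283957271740953 71.24241
slot 3.141592653589793 -0.0702851362436155 75.30704
side disc (539.8633422851562, -8.264378547668457) 67.45941162109375
rim ((492.4682922363281, 35.76275634765625), (65.7740707397461, 78.72595977783203), 19.488750457763672)
[ 104  215  210   99 4258] [np.float64(305.6486319868483), np.float64(236.13198684828558)] [453.10185903  50.88427888]
[244 219  13  13 125] [np.float64(305.8375), np.float64(229.7145)] [468.753437    35.03966372]
slot 0 0.05775531392609277 111.531044
slot 3.141592653589793 -0.13333278166265125 102.87467
[ 219.40014362 -530.87837105  230.4738848 ] [-1.28930728e+00  3.77980092e-01  7.97954425e-02  1.27439865e+00
 -1.80549508e-05  1.46050511e+00]
rv [ 0.00e+00 -3.00e-03 -3.07e+00] shift cm [ 34.65 -10.8   13.07]
rv [-0.002 -0.     0.072] shift cm [ 34.65 -10.8   13.07]
```

Emit:
{"op": "send_rows", "data": {
  "series": [
    [[0,0,-0.15,4.3,-1.3,1.0,6],[0,0,-0.3,8.7,-2.7,2.0,6],[0,0,-0.45,13,-4.0,3.0,6],[0,0,-0.6,17.3,-5.4,4.0,6],[0,0,-0.75,21.7,-6.7,5.0,6],[0,0,-0.9,26,-8.1,6.0,5],[0,0,-1.05,30.3,-9.4,7.0,5],[0,0,-1.2,34.65,-10.8,8.0,5]]
  ]
}}

```text
time: 0.9
position: [499.5, -297.8, 150.5]
ee_rot: [[-0.027, 1.0, -0.001], [1.0, 0.027, 0.0], [0.0, -0.001, -1.0]]
force: [0.3, -0.6, 0.4]
width: 0.587
grasp_force: 0.0
```

```bash
cat > go.py <<'E'
import sys; from h import *
from scipy.spatial.transform import Rotation as Ro
# usage: go.py x y z yaw(of tool x) -> tool-frame shift/turn from the measured pose
x,y,z,a=map(float,sys.argv[1:5]); s=observe(); R=np.array(s["ee_rot"]); p=np.array(s["position"])
T=np.array([[np.cos(a),np.sin(a),0],[np.sin(a),-np.cos(a),0],[0,0,-1]])
print("t",s["time"],"p",p.round(2),"yaw",np.arctan2(R[1,0],R[0,0]).round(4),"q",np.round(s["qpos"],2),"w",round(s["width"],3))
print("F",np.round(s["force"],2),"T",np.round(s["torque"],3),"g",s["grasp_force"],"tilt",R[:,2].round(4))
print("turn",Ro.from_matrix(R.T@T).as_rotvec().round(3),"shift",(R.T@(np.array([x,y,z])-p)/10).round(3))
E
python3 go.py 498.3 -298.5 100 -2.8216
```

```text
t 0.9 p [ 499.54 -297.81  150.51] yaw 1.5979 q [-0.65  0.42 -0.06  1.09 -0.    0.9 ] w 0.587
F [ 0.32 -0.63  0.45] T [-0.022 -0.001  0.038] g 0.0 tilt [-6.e-04  2.e-04 -1.e+00]
turn [-0.000e+00 -1.000e-03 -1.864e+00] shift [-0.067 -0.123  5.051]
```

Emit:
{"op": "send_rows", "data": {
  "series": [
    [[0,0,-0.15,0,0,0.5,5],[0,0,-0.3,0,0,1,5],[0,0,-0.45,0,0,1.5,5],[0,0,-0.6,0,0,2,5],[0,0,-0.75,0,0,2.5,5],[0,0,-0.9,-0.1,-0.1,3,5],[0,0,-1.05,-0.1,-0.1,3.5,5],[0,0,-1.2,-0.1,-0.1,4,5]]
  ]
}}

```text
time: 1.7
position: [497.2, -300.1, 110.6]
ee_rot: [[-0.942, 0.337, -0.001], [0.337, 0.942, 0.001], [0.001, 0.0, -1.0]]
force: [0.6, -0.2, -0.8]
width: 0.59
grasp_force: 0.0
```

Emit:
{"op": "send_rows", "data": {
  "series": [
    [[0,0,-0.15,0,0,0.5,5],[0,0,-0.3,0,0,1,5],[0,0,-0.45,0,0,1,5],[0,0,-0.6,0,0,1,5],[0,0,-0.664,0,0,1,5],[0,0,-0.664,0,0,1,5],[0,0,-0.664,0,0,1,5]]
  ]
}}

```text
time: 2.4
position: [497.3, -300.2, 101.0]
ee_rot: [[-0.951, -0.308, -0.001], [-0.308, 0.951, 0.0], [0.0, 0.001, -1.0]]
force: [0.1, 1.0, 0.1]
width: 0.581
grasp_force: 0.0
```

```bash
python3 go.py 498.3 -298.5 25 -2.8216; python3 -c "
from h import *
for n in('top','side'):
    c=cam(n);u,v=proj(c,[498.3,-298.5,60]).astype(int);save(c,n+'g.png',(u-40,v-40,u+40,v+40),5)
a=cv2.imread('pics/topg.png');b=cv2.imread('pics/sideg.png');cv2.imwrite('pics/g.png',np.hstack([a,b]))"
```

```text
t 2.4 p [ 497.34 -300.18  100.98] yaw -2.8289 q [-0.65  0.46 -0.14  0.97 -0.   -0.96] w 0.581
F [0.1  0.96 0.08] T [ 0.004  0.051 -0.019] g 0.0 tilt [-6.e-04  4.e-04 -1.e+00]
turn [ 0.001 -0.    -0.007] shift [-0.146  0.126  7.598]
```

View pics/g.png

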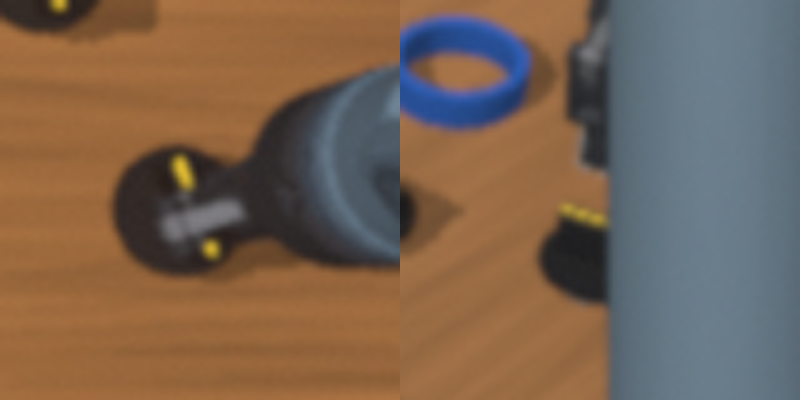

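The gripper stands over the chosen cap, with the stripe square across the fingers (top crop at about (195,215)). Going down in steps, then closing.

Emit:
{"op": "send_rows", "data": {
  "series": [
    [[0,0,-0.007,-0.14,0.13,1.5,5],[0,0,-0.007,-0.14,0.13,3,5],[0,0,-0.007,-0.14,0.13,4.5,5],[0,0,-0.007,-0.14,0.13,6,5],[0,0,-0.007,-0.14,0.13,7,5],[0,0,-0.007,-0.14,0.13,7.5,5],[0,0,-0.007,-0.14,0.13,7.5,5],[0,0,-0.007,-0.14,0.13,7.5,5]]
  ]
}}

```text
time: 3.3
position: [498.9, -299.0, 26.8]
ee_rot: [[-0.949, -0.316, 0.001], [-0.316, 0.949, -0.001], [-0.0, -0.001, -1.0]]
force: [-0.5, 0.7, 0.7]
width: 0.586
grasp_force: 0.0
```

Emit:
{"op": "send_rows", "data": {
  "series": [
    [[0,0,0,0,0,0,3],[0,0,0,0,0,0,2],[0,0,0,0,0,0,1.5],[0,0,0,0,0,0,1],[0,0,0,0,0,0,0.5],[0,0,0,0,0,0,0.5],[0,0,0,0,0,0,0.5],[0,0,0,0,0,0,0.5]]
  ]
}}

```text
time: 4.1
position: [498.9, -298.9, 26.9]
ee_rot: [[-0.949, -0.316, 0.001], [-0.316, 0.949, -0.001], [-0.001, -0.001, -1.0]]
force: [-1.2, 0.4, 5.0]
width: 0.15
grasp_force: 61.3
```

```bash
python3 go.py 498.3 -298.5 25 -2.8216
```

```text
t 4.1 p [ 498.92 -298.91   26.88] yaw -2.8203 q [-0.65  0.53 -0.24  0.8   0.   -0.97] w 0.15
F [-1.18  0.44  5.03] T [ 0.137  0.065 -0.017] g 61.29376173019409 tilt [ 9.e-04 -6.e-04 -1.e+00]
turn [-0.001  0.001  0.001] shift [0.046 0.059 0.188]
```

Emit:
{"op": "send_rows", "data": {
  "series": [
    [[0,0,0,0,0,-1,0.5],[0,0,0,0,0,-3,0.5],[0,0,0,0,0,-6,0.5],[0,0,0,0,0,-9,0.5],[0,0,0,0,0,-12,0.5],[0,0,0,0,0,-15,0.5],[0,0,0,0,0,-15,0.5],[0,0,0,0,0,-15,0.5]]
  ]
}}

```text
time: 4.9
position: [498.7, -298.9, 176.6]
ee_rot: [[-0.949, -0.316, 0.001], [-0.316, 0.949, -0.001], [-0.0, -0.001, -1.0]]
force: [-0.3, 0.8, -1.3]
width: 0.149
grasp_force: 60.5
```

```bash
python3 go.py 493.2 32.6 177 3.0986
```

```text
t 4.9 p [ 498.71 -298.95  176.6 ] yaw -2.8205 q [-0.65  0.41 -0.01  1.15 -0.   -0.97] w 0.149
F [-0.26  0.79 -1.34] T [-0.037 -0.027  0.021] g 60.515180826187134 tilt [ 8.e-04 -9.e-04 -1.e+00]
turn [-0.001  0.001  0.364] shift [-9.942 31.634 -0.069]
```

Emit:
{"op": "send_rows", "data": {
  "series": [
    [[0,0,0.04,-1.1,3.6,0,0.5],[0,0,0.09,-2.5,7.9,0,0.5],[0,0,0.14,-3.9,12.3,0,0.5],[0,0,0.19,-5.3,16.7,0,0.5],[0,0,0.24,-6.6,21.1,0,0.5],[0,0,0.29,-8.0,25.5,0,0.5],[0,0,0.34,-9.2,29.2,0,0.5],[0,0,0.364,-9.94,31.63,0,0.5]]
  ]
}}

```text
time: 5.7
position: [490.8, 35.5, 174.2]
ee_rot: [[-0.999, 0.042, -0.004], [0.042, 0.999, 0.001], [0.004, 0.001, -1.0]]
force: [-0.3, 0.4, -2.2]
width: 0.151
grasp_force: 60.4
```

Emit:
{"op": "send_rows", "data": {
  "series": [
    [[0,0,0,0,0,0,0.5],[0,0,0,0,0,0,0.5],[0,0,0,0,0,0,0.5]]
  ]
}}

```text
time: 6.0
position: [492.3, 32.1, 175.3]
ee_rot: [[-0.999, 0.044, -0.002], [0.044, 0.999, -0.0], [0.002, -0.001, -1.0]]
force: [0.1, 0.3, -1.5]
width: 0.147
grasp_force: 60.4
```

```bash
python3 go.py 493.2 32.6 160 3.0986; python3 -c "
from h import *
L=[]
for n in('top','side'):
    c=cam(n);u,v=proj(c,[493,32.6,150]).astype(int);save(c,n+'h.png',(u-40,v-40,u+40,v+40),5)
a=cv2.imread('pics/toph.png');b=cv2.imread('pics/sideh.png');cv2.imwrite('pics/h.png',np.hstack([a,b]))"
```

```text
t 6.0 p [492.35  32.06 175.25] yaw 3.098 q [-0.06  0.24 -0.26  1.07 -0.   -0.02] w 0.147
F [ 0.12  0.33 -1.49] T [-0.01   0.009 -0.011] g 60.37164330482483 tilt [-2.e-03 -4.e-04 -1.e+00]
turn [-0.001 -0.002 -0.001] shift [-0.086  0.059  1.525]
```

View pics/h.png

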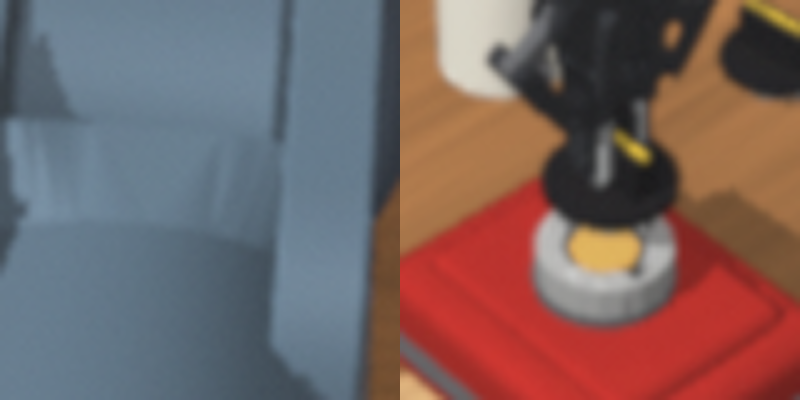

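Side crop: the cap flange (centre about (611,185)) hangs over the neck (about (606,245)). I'll compare their columns numerically and check the predicted projection.

```bash
cat > chk.py <<'E'
from h import *
s=observe(); p=np.array(s["position"]); c=cam("side")
S=8; u0,v0=(int(k) for k in proj(c,[493,32.6,140])); x1,y1=u0-25,v0-25
cr=cv2.resize(c["img"][y1:y1+50,x1:x1+50],None,fx=S,fy=S,interpolation=cv2.INTER_CUBIC); hsv=cv2.cvtColor(cr,cv2.COLOR_RGB2HSV)
def ext(m,lo,hi):
    k,L,st,ce=cv2.connectedComponentsWithStats(cv2.morphologyEx(m,cv2.MORPH_OPEN,np.ones((25,25),np.uint8)))
    i=1+np.argmax(st[1:,4]); ys,xs=np.where(L==i); t=lambda a,o:o+(a+.5)/S-.5
    return [round(t(a,o),2) for a,o in((xs.min(),x1),(xs.max(),x1),(ys.min(),y1),(ys.max(),y1))]
f=ext(cv2.inRange(hsv,(0,0,0),(180,255,75)),0,0); n=ext(cv2.inRange(hsv,(0,0,90),(180,70,255)),0,0)
print("flange",f,"neck",n)
zc=p[2]-26.9
def circ(cx,cy,z0,z1):
    q=np.array([proj(c,[cx+34*np.cos(a),cy+34*np.sin(a),z]) for a in np.linspace(0,6.28,200) for z in(z0,z1)]); return [q[:,0].min().round(2),q[:,0].max().round(2),q[:,1].min().round(2),q[:,1].max().round(2)]
print("pred flange@TCP",circ(p[0],p[1],zc+14.5,zc+22.5),"pred neck",circ(493.2,32.6,101,125))
b=proj(c,[493,32,125]); print("px/mm x",proj(c,[494,32,125])-b,"y",proj(c,[493,33,125])-b)
cv2.imwrite("pics/chk.png",cr[:,:,::-1])
E
python3 chk.py
```

```text
flange [np.float64(283.81), np.float64(313.81), np.float64(193.56), np.float64(220.81)] neck [np.float64(285.44), np.float64(313.44), np.float64(218.81), np.float64(240.44)]
pred flange@TCP [np.float64(286.01), np.float64(314.32), np.float64(200.87), np.float64(222.19)] pred neck [np.float64(285.81), np.float64(313.45), np.float64(214.93), np.float64(240.91)]
px/mm x [-0.28076206 -0.2031708 ] y [-0.29393499  0.19023699]
```

View pics/chk.png

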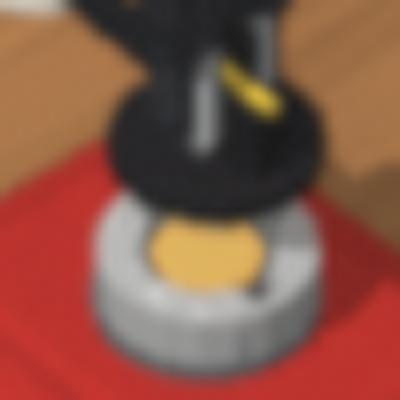

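```bash
python3 - <<'E'
exec(open("chk.py").read())
g=cr.max(2).astype(float)
def cross(line,start,step,th):
    i=start
    while (line[i]<th)==(line[start]<th): i+=step
    return i
t=lambda a:round(x1+(a+.5)/S-.5,2)
for r in range(130,190,8):
    l=g[r]; L=cross(l,180,-1,(l[60:80].mean()+40)/2); Rr=cross(l,250,1,(l[345:360].mean()+40)/2)
    print(r,round(y1+(r+.5)/S-.5,2),t(L),t(Rr),"mid",(t(L)+t(Rr))/2)
# predicted silhouette mid/width at same rows
zc=p[2]-26.9; sil=np.array([proj(c,[p[0]+34*np.cos(a),p[1]+34*np.sin(a),z]) for a in np.linspace(0,6.283,600) for z in np.linspace(zc+14.5,zc+22.5,9)])
for r in np.arange(206,216,1.): 
    q=sil[abs(sil[:,1]-r)<.3]; print(r,q[:,0].min().round(2),q[:,0].max().round(2))
E
```

```text
flange [np.float64(283.81), np.float64(313.81), np.float64(193.56), np.float64(220.81)] neck [np.float64(285.44), np.float64(313.44), np.float64(218.81), np.float64(240.44)]
pred flange@TCP [np.float64(285.96), np.float64(314.27), np.float64(200.79), np.float64(222.1)] pred neck [np.float64(285.81), np.float64(313.45), np.float64(214.93), np.float64(240.91)]
px/mm x [-0.28076206 -0.2031708 ] y [-0.29393499  0.19023699]
130 209.81 286.81 314.19 mid 300.5
138 210.81 286.69 314.31 mid 300.5
146 211.81 286.81 314.44 mid 300.625
154 212.81 286.94 314.44 mid 300.69
162 213.81 287.19 314.44 mid 300.815
170 214.81 287.56 314.19 mid 300.875
178 215.81 288.06 313.44 mid 300.75
186 216.81 288.81 312.44 mid 300.625
206.0 287.23 312.91
207.0 286.65 313.52
208.0 286.24 313.92
209.0 286.03 314.19
210.0 285.96 314.27
211.0 285.97 314.26
212.0 285.98 314.23
213.0 286.0 314.19
214.0 286.11 314.11
215.0 286.37 313.88
```

Emit:
{"op": "send_rows", "data": {
  "series": [
    [[0,0.001,0,-0.05,0.08,0.5,0.5],[0,-0.002,0,-0.09,0.11,1.0,0.5],[0,-0.002,0,-0.09,0.11,1.5,0.5],[0,-0.002,0,-0.09,0.11,1.8,0.5],[0,-0.002,0,-0.09,0.11,2.0,0.5],[0,-0.002,0,-0.09,0.11,2.0,0.5],[0,-0.002,0,-0.09,0.11,2.0,0.5]]
  ]
}}

```text
time: 6.9
position: [494.0, 33.9, 156.4]
ee_rot: [[-0.999, 0.043, 0.002], [0.043, 0.999, -0.0], [-0.002, -0.0, -1.0]]
force: [0.9, 0.2, -0.1]
width: 0.147
grasp_force: 60.4
```

```bash
python3 go.py 493.2 33.1 152 3.0986; python3 chk.py
```

```text
t 6.9 p [494.02  33.92 156.35] yaw 3.0989 q [-0.06  0.25 -0.29  1.02 -0.   -0.02] w 0.147
F [ 0.9   0.16 -0.05] T [0.01  0.046 0.011] g 60.418041944503784 tilt [ 2.2e-03 -2.0e-04 -1.0e+00]
turn [-0.     0.002  0.   ] shift [ 0.079 -0.085  0.435]
flange [np.float64(281.06), np.float64(313.69), np.float64(193.56), np.float64(226.94)] neck [np.float64(285.44), np.float64(313.31), np.float64(223.44), np.float64(240.44)]
pred flange@TCP [np.float64(285.08), np.float64(313.12), np.float64(206.95), np.float64(228.28)] pred neck [np.float64(285.81), np.float64(313.45), np.float64(214.93), np.float64(240.91)]
px/mm x [-0.28076206 -0.2031708 ] y [-0.29393499  0.19023699]
```

Emit:
{"op": "send_rows", "data": {
  "series": [
    [[0,0.002,0,0.05,-0.05,0.15,0.5],[0,0.002,0,0.08,-0.08,0.3,0.5],[0,0.002,0,0.08,-0.08,0.4,0.5],[0,0.002,0,0.08,-0.08,0.45,0.5],[0,0.002,0,0.08,-0.08,0.5,0.5],[0,0.002,0,0.08,-0.08,0.5,0.5]]
  ]
}}

```text
time: 7.55
position: [493.4, 33.2, 151.4]
ee_rot: [[-0.999, 0.043, 0.001], [0.043, 0.999, 0.0], [-0.001, 0.0, -1.0]]
force: [0.8, 0.6, -2.5]
width: 0.148
grasp_force: 60.4
```

```bash
python3 go.py 493.2 33.1 148 3.0986
```

```text
t 7.55 p [493.38  33.22 151.37] yaw 3.0989 q [-0.06  0.26 -0.3   1.01  0.   -0.02] w 0.148
F [ 0.82  0.59 -2.48] T [ 0.109 -0.101 -0.022] g 60.41964411735535 tilt [ 6.e-04  2.e-04 -1.e+00]
turn [0.    0.001 0.   ] shift [ 0.018 -0.012  0.336]
```

Emit:
{"op": "send_rows", "data": {
  "series": [
    [[0,0,0,0,0,0.05,0.5],[0,0,0,0,0,0.1,0.5],[0,0,0,0,0,0.15,0.5],[0,0,0,0,0,0.2,0.5],[0,0,0,0,0,0.2,0.5],[0,0,0,0,0,0.2,0.5]]
  ]
}}

```text
time: 8.15
position: [493.4, 33.2, 149.3]
ee_rot: [[-0.999, 0.043, 0.0], [0.043, 0.999, 0.0], [-0.0, 0.0, -1.0]]
force: [1.3, 1.1, -1.6]
width: 0.151
grasp_force: 60.4
```

```bash
python3 go.py 493.2 33.1 148 3.0986
```

```text
t 8.15 p [493.38  33.17 149.33] yaw 3.0988 q [-0.06  0.26 -0.3   1.01  0.   -0.02] w 0.151
F [ 1.29  1.12 -1.62] T [ 0.204 -0.414 -0.018] g 60.44830799102783 tilt [ 5.e-04  1.e-04 -1.e+00]
turn [0. 0. 0.] shift [ 0.018 -0.008  0.132]
```

Emit:
{"op": "send_rows", "data": {
  "series": [
    [[0,0,0,-0.04,0.04,0.05,0.5],[0,0,0,-0.05,0.05,0.1,0.5],[0,0,0,-0.05,0.05,0.15,0.5],[0,0,0,-0.05,0.05,0.2,0.5],[0,0,0,-0.05,0.05,0.2,0.5],[0,0,0,-0.05,0.05,0.2,0.5]]
  ]
}}

```text
time: 8.75
position: [493.5, 33.4, 147.4]
ee_rot: [[-0.999, 0.043, -0.0], [0.043, 0.999, -0.001], [0.0, -0.001, -1.0]]
force: [0.2, -0.2, 2.7]
width: 0.152
grasp_force: 61.0
```

```bash
python3 go.py 493.2 33.1 148 3.0986
```

```text
t 8.75 p [493.53  33.35 147.35] yaw 3.0986 q [-0.06  0.26 -0.31  1.   -0.   -0.02] w 0.152
F [ 0.18 -0.21  2.69] T [-0.267  0.17  -0.009] g 60.9668505191803 tilt [-1.e-04 -6.e-04 -1.e+00]
turn [-0.001 -0.     0.   ] shift [ 0.032 -0.026 -0.065]
```

Emit:
{"op": "send_rows", "data": {
  "series": [
    [[0,0,0,0,0,0.1,0.5],[0,0,0,0,0,0.2,0.5],[0,0,0,0,0,0.3,0.5],[0,0,0,0,0,0.4,0.5],[0,0,0,0,0,0.4,0.5],[0,0,0,0,0,0.4,0.5]]
  ]
}}

```text
time: 9.35
position: [493.6, 33.4, 143.3]
ee_rot: [[-0.999, 0.043, -0.0], [0.043, 0.999, -0.0], [0.0, -0.0, -1.0]]
force: [-1.6, -1.8, 3.8]
width: 0.152
grasp_force: 61.2
```

```bash
python3 go.py 493.5 33.4 139 3.0986
```

```text
t 9.35 p [493.56  33.41 143.32] yaw 3.0986 q [-0.06  0.26 -0.31  0.99 -0.   -0.02] w 0.152
F [-1.63 -1.81  3.79] T [-0.481  0.416 -0.048] g 61.206722259521484 tilt [-1.e-04 -5.e-04 -1.e+00]
turn [-0. -0.  0.] shift [ 0.005 -0.001  0.432]
```

Emit:
{"op": "send_rows", "data": {
  "series": [
    [[0,0,0,0.02,-0.02,0.1,0.5],[0,0,0,0.02,-0.02,0.2,0.5],[0,0,0,0.02,-0.02,0.3,0.5],[0,0,0,0.02,-0.02,0.4,0.5],[0,0,0,0.02,-0.02,0.45,0.5],[0,0,0,0.02,-0.02,0.45,0.5]]
  ]
}}

```text
time: 9.95
position: [493.6, 33.4, 138.9]
ee_rot: [[-0.999, 0.043, 0.0], [0.043, 0.999, -0.0], [-0.0, -0.0, -1.0]]
force: [-2.2, -1.7, 5.7]
width: 0.144
grasp_force: 61.5
```

```bash
python3 go.py 493.5 33.4 138.6 3.0986
```

```text
t 9.95 p [493.57  33.41 138.94] yaw 3.0988 q [-0.06  0.27 -0.32  0.98 -0.   -0.02] w 0.144
F [-2.21 -1.7   5.68] T [-0.385  0.42  -0.022] g 61.47045135498047 tilt [ 4.e-04 -1.e-04 -1.e+00]
turn [-0.  0.  0.] shift [ 0.007 -0.001  0.034]
```

Emit:
{"op": "send_rows", "data": {
  "series": [
    [[0,0,0,0.03,-0.02,0.03,0.5],[0,0,0.03,0.03,-0.02,0.05,0.5],[0,0,0.06,0.03,-0.02,0.05,0.5],[0,0,0.1,0.03,-0.02,0.05,0.5],[0,0,0.15,0.03,-0.02,0.05,0.5],[0,0,0.2,0.03,-0.02,0.05,0.5],[0,0,0.2,0.03,-0.02,0.05,0.5]]
  ]
}}

```text
time: 10.65
position: [494.2, 33.6, 138.9]
ee_rot: [[-0.971, 0.241, 0.002], [0.241, 0.971, 0.001], [-0.002, 0.001, -1.0]]
force: [-0.9, -0.6, 5.9]
width: 0.149
grasp_force: 61.5
```

```bash
python3 go.py 493.5 33.4 138.6 2.2286
```

```text
t 10.65 p [494.19  33.62 138.88] yaw 2.8982 q [-0.06  0.27 -0.32  0.98  0.    0.18] w 0.149
F [-0.88 -0.57  5.85] T [-0.147  0.127 -0.052] g 61.52557611465454 tilt [ 2.3e-03  9.0e-04 -1.0e+00]
turn [0.002 0.001 0.67 ] shift [ 0.062 -0.038  0.028]
```

Emit:
{"op": "send_rows", "data": {
  "series": [
    [[0,0,0.06,0.02,0,0,0.5],[0,0,0.12,0.02,0,0,0.5],[0,0,0.18,0.02,0,0,0.5],[0,0,0.25,0.02,0,0,0.5],[0,0,0.32,0.02,0,0,0.5],[0,0,0.39,0.02,0,0,0.5],[0,0,0.45,0.02,0,0,0.5],[0,0,0.45,0.02,0,0,0.5]]
  ]
}}

```text
time: 11.45
position: [494.3, 33.6, 139.0]
ee_rot: [[-0.769, 0.639, 0.003], [0.639, 0.769, 0.001], [-0.002, 0.002, -1.0]]
force: [0.6, -1.1, 6.6]
width: 0.15
grasp_force: 61.5
```

```bash
python3 go.py 493.5 33.4 138.6 2.2286
```

```text
t 11.45 p [494.35  33.55 138.99] yaw 2.448 q [-0.06  0.27 -0.32  0.98  0.    0.63] w 0.15
F [ 0.61 -1.11  6.63] T [-0.157  0.007 -0.031] g 61.51711821556091 tilt [ 2.9e-03  7.0e-04 -1.0e+00]
turn [0.003 0.002 0.219] shift [ 0.055 -0.066  0.039]
```

Emit:
{"op": "send_rows", "data": {
  "series": [
    [[0,0,0.04,0,0,0,0.5],[0,0,0.08,0,0,0,0.5],[0,0,0.11,0,0,0,0.5],[0,0,0.14,0,0,0,0.5],[0,0,0.16,0,0,0,0.5],[0,0,0.17,0,0,0,0.5],[0,0,0.17,0,0,0,0.5]]
  ]
}}

```text
time: 12.15
position: [494.1, 33.4, 139.0]
ee_rot: [[-0.65, 0.76, 0.002], [0.76, 0.65, 0.0], [-0.001, 0.002, -1.0]]
force: [-0.5, -0.7, 6.8]
width: 0.153
grasp_force: 61.6
```

```bash
python3 go.py 493.5 33.4 138.6 2.2286
```

```text
t 12.15 p [494.08  33.42 138.95] yaw 2.279 q [-0.06  0.27 -0.32  0.98  0.    0.8 ] w 0.153
F [-0.47 -0.69  6.8 ] T [-0.296  0.092  0.071] g 61.566832065582275 tilt [ 2.4e-03  3.0e-04 -1.0e+00]
turn [0.002 0.001 0.05 ] shift [ 0.036 -0.045  0.035]
```

Emit:
{"op": "send_rows", "data": {
  "series": [
    [[0,0,0.01,0,0,0,0.5],[0,0,0.02,0,0,0,0.5],[0,0,0.03,0,0,0,0.5],[0,0,0.03,0,0,0,0.5]]
  ]
}}

```text
time: 12.55
position: [493.7, 33.3, 138.9]
ee_rot: [[-0.628, 0.779, 0.002], [0.779, 0.628, -0.0], [-0.001, 0.001, -1.0]]
force: [-1.8, -1.5, 7.3]
width: 0.145
grasp_force: 61.7
```

```bash
python3 go.py 493.5 33.4 138.6 2.2286
```

```text
t 12.55 p [493.74  33.26 138.93] yaw 2.2492 q [-0.06  0.27 -0.32  0.98 -0.    0.83] w 0.145
F [-1.83 -1.52  7.31] T [-0.354  0.366  0.211] g 61.700427532196045 tilt [ 1.8e-03 -2.0e-04 -1.0e+00]
turn [0.001 0.001 0.021] shift [ 0.026 -0.01   0.032]
```

Emit:
{"op": "send_rows", "data": {
  "series": [
    [[0,0,0.01,0,0,0,0.5],[0,0,0.02,0,0,0,0.5],[0,0,0.03,0,0,0,0.5],[0,0,0.03,0,0,0,0.5]]
  ]
}}

```text
time: 12.95
position: [493.7, 33.2, 138.9]
ee_rot: [[-0.605, 0.796, 0.002], [0.796, 0.605, -0.0], [-0.001, 0.001, -1.0]]
force: [-1.6, -1.3, 7.5]
width: 0.151
grasp_force: 62.0
```

```bash
python3 go.py 493.5 33.4 138.6 2.2286
```

```text
t 12.95 p [493.66  33.22 138.94] yaw 2.2204 q [-0.06  0.27 -0.32  0.98 -0.    0.86] w 0.151
F [-1.56 -1.27  7.55] T [-0.455  0.341  0.535] g 61.99827432632446 tilt [ 1.7e-03 -4.0e-04 -1.0e+00]
turn [ 0.001  0.001 -0.008] shift [ 0.024 -0.002  0.034]
```

Emit:
{"op": "send_rows", "data": {
  "series": [
    [[0,0,-0.02,0,0,0,0.5],[0,0,-0.02,0,0,-0.1,0.5],[0,0,-0.02,0,0,-0.2,0.5],[0,0,-0.02,0,0,-0.3,0.5],[0,0,-0.02,0,0,-0.38,0.5],[0,0,-0.02,0,0,-0.38,0.5]]
  ]
}}

```text
time: 13.55
position: [493.5, 33.3, 142.2]
ee_rot: [[-0.619, 0.785, 0.001], [0.785, 0.619, 0.0], [-0.001, 0.001, -1.0]]
force: [3.2, -1.2, -0.8]
width: 0.148
grasp_force: 60.5
```

```bash
python3 go.py 493.5 33.4 143 2.2286
```

```text
t 13.55 p [493.49  33.27 142.23] yaw 2.2389 q [-0.06  0.26 -0.32  0.99  0.    0.84] w 0.148
F [ 3.17 -1.17 -0.82] T [-0.334 -0.686  0.309] g 60.511497259140015 tilt [ 0.001  0.    -1.   ]
turn [0.001 0.001 0.01 ] shift [ 0.01   0.009 -0.077]
```

Emit:
{"op": "send_rows", "data": {
  "series": [
    [[0,0,0,0,0,-0.02,0.5],[0,0,0,0,0,-0.04,0.5],[0,0,0,0,0,-0.04,0.5]]
  ]
}}

```text
time: 13.85
position: [493.4, 33.3, 142.6]
ee_rot: [[-0.619, 0.785, 0.001], [0.785, 0.619, 0.0], [-0.001, 0.001, -1.0]]
force: [4.2, -0.8, -2.9]
width: 0.149
grasp_force: 60.3
```

```bash
python3 go.py 493.5 33.4 143 2.2286
```

```text
t 13.85 p [493.41  33.3  142.55] yaw 2.2388 q [-0.06  0.26 -0.32  0.99  0.    0.84] w 0.149
F [ 4.23 -0.83 -2.92] T [-0.284 -0.959  0.28 ] g 60.311089754104614 tilt [ 9.e-04  0.e+00 -1.e+00]
turn [0.001 0.001 0.01 ] shift [ 0.002  0.013 -0.045]
```

Lifting further now meets resistance, so the cap is held by the recess. Releasing and withdrawing.

Emit:
{"op": "send_rows", "data": {
  "series": [
    [[0,0,0,0,0,0,1.5],[0,0,0,0,0,0,2],[0,0,0,0,0,0,3],[0,0,0,0,0,0,4],[0,0,0,0,0,0,5],[0,0,0,0,0,0,5],[0,0,0,0,0,0,5]]
  ]
}}

```text
time: 14.55
position: [492.8, 33.3, 142.5]
ee_rot: [[-0.619, 0.785, -0.0], [0.785, 0.619, -0.0], [0.0, -0.0, -1.0]]
force: [-0.1, 0.1, 0.2]
width: 0.585
grasp_force: 0.0
```

Emit:
{"op": "send_rows", "data": {
  "series": [
    [[0,0,0,0,0,-1,5],[0,0,0,0,0,-3,5],[0,0,0,0,0,-6,5],[0,0,0,0,0,-10,5],[0,0,0,0,0,-12,5],[0,0,0,0,0,-12,5]]
  ]
}}

```text
time: 15.15
position: [495.2, 33.1, 266.8]
ee_rot: [[-0.619, 0.785, 0.008], [0.785, 0.619, -0.001], [-0.005, 0.006, -1.0]]
force: [0.4, 0.0, 0.4]
width: 0.584
grasp_force: 0.0
```

```bash
python3 go.py 493.5 -170 260 2.2286; python3 - <<'E'
from h import *
c=cam("side");u,v=proj(c,[493,33,130]).astype(int);save(c,"end.png",(u-40,v-40,u+40,v+40),7)
for dz in(9,12,3):print(dz,proj(c,[493.4,33.3,125-dz+48.5]),(u,v))
hsv=cv2.cvtColor(c["img"],cv2.COLOR_RGB2HSV);m=cv2.inRange(hsv,(20,130,120),(35,255,255));m[:v-40]=0;m[v+40:]=0;m[:,:u-40]=0;m[:,u+40:]=0
ys,xs=np.where(m>0)
P=np.array([onz(c,x,y,164.5)[:2] for x,y in zip(xs,ys)]);w,e=np.linalg.eigh(np.cov(P.T));print(len(xs),P.mean(0),np.ptp(P@e[:,1]),np.arctan2(e[1,1],e[0,1]))
E
```

```text
t 15.15 p [495.2   33.11 266.77] yaw 2.2387 q [-0.06  0.2  -0.07  1.29 -0.    0.84] w 0.584
F [0.44 0.04 0.36] T [0.065 0.011 0.025] g 0.0 tilt [ 7.6e-03 -6.0e-04 -1.0e+00]
turn [0.006 0.005 0.01 ] shift [-15.837 -12.718   0.688]
9 [299.49394921 212.37722489] (np.int64(299), np.int64(222))
12 [299.48340871 213.30056415] (np.int64(299), np.int64(222))
3 [299.5151281  210.52197161] (np.int64(299), np.int64(222))
44 [493.61728584  30.06186686] 174.02935242796318 1.8250021773252505
```

View pics/end.png

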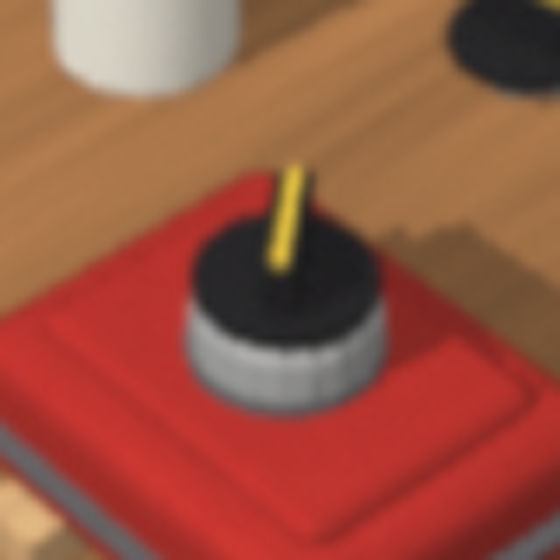

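The end view shows the cap seated level on the neck, the bar at (285,215) and the gripper clear. One numeric check of the bar's angle and height before handing in.

```bash
python3 - <<'E'
from h import *
c=cam("side");hsv=cv2.cvtColor(c["img"],cv2.COLOR_RGB2HSV);m=cv2.inRange(hsv,(20,130,120),(35,255,255))
k,L,st,ce=cv2.connectedComponentsWithStats(m)
for i in range(1,k):
    if st[i,4]>15 and np.hypot(*(ce[i]-[299.5,212]))<15:
        ys,xs=np.where(L==i);P=np.array([onz(c,x,y,164.5)[:2] for x,y in zip(xs,ys)]);w,e=np.linalg.eigh(np.cov(P.T));a=e[:,1]
        print(ce[i],P.mean(0),np.ptp(P@a),np.arctan2(a[1],a[0]))
s=observe();print(s["time"],s["joint_vel"])
E
```

```text
[299.46511628 212.48837209] [493.23182915  33.53969048] 47.44426739757921 2.2684980872210594
15.25 [ 0.00019938  0.01604307 -0.0427148  -0.00845921 -0.00015052  0.00010945]
```

```bash
python3 -c "
from plant import order; print(order.hand_in())"
```

```text
the job is handed in; nothing more can be done
None
```

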